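# Lock the hinge collar, then prove the test box's sprung cover

## Robot

A 6-joint arm with a two-finger parallel gripper is mounted at the origin on the work surface. World frame = base frame: x ahead of the robot, y to its left, z up, the work surface at z = 0. Lengths are in m, angles in rad, forces in N, time in s.
With the tool pointing down it reaches from about 0.375 to 0.9 m from the base axis. Payload 3.1 kg.
Tool frame: the origin (TCP) lies midway between the tips of the shut fingers; the grasp point (between the pads) lies 19 mm behind it (manip.grasp_offset is the distance from the TCP to the grasp point, in m); z points along the fingers, y is the line along which they close (so a half turn about z gives the same grasp; the last joint's range is limited). The gripper opens to 85 mm and grips with 20 to 120 N. Pads are 22 mm wide; open, the fingers measure 114 mm over their backs; the gripper's body (76 mm by 85 mm) begins 54 mm behind the grasp point. The pads swing forward as they close: fully open they stand 13 mm farther back than shut.
Start: joints at [1.014, 0.527, 1.433, -0, 1.181, -0.178], TCP at [0.231, 0.581, 0.231] pointing down, gripper open.
Joint ranges: [-3.08, 3.08], [-0.75, 2.2], [0.22, 2.44], [-1.43, 4.57], [0, 2.65], [-2.85, 2.85]. Speed limits (rad/s): [2.79, 2.79, 3.14, 3.14, 3.14, 3.14].

## Interface

Orientations are given as a unit quaternion [x, y, z, w].
In Python, from station import sensors, cams, order, manip gives the robot as it stands.
- The arm moves only by the tool move_arm, never from a script. Its argument "targets" is a list of rows, each an object of numbers: "dx", "dy", "dz": the shift along the world's x, y, z normalised to -1 to 1, where 1 is 25 mm; "rx", "ry", "rz": the turn, a rotation vector about the world's x, y, z normalised to -1 to 1, where 1 is 30 degrees. A call has exactly 10 rows; each row shifts and turns the commanded pose from where the row before left it; what a row does not reach is not made up. A row lasts 1/8 s, in which the tool goes at most 62.5 mm and 10.7 degrees, less where a joint would pass 70% of its speed; a pose out of reach is approached as far as the arm can. A call with a number of a shift or a turn outside -1 to 1 is refused whole. A call with a gripper value outside its range is refused whole. "claw" is the opening in per cent of the stroke, from 0 (shut) to 100 (fully open), set as the call begins (left out, the last holds). The fingers move at their own pace and stop on an object; "newtons" is the grip in N (left out, the last holds). Time passes only in rows, so rows that do not move let the fingers close, or fill a call up. It gives the time, the measured TCP pose, the force, the opening and the grip force at its end, in the units of the state.
- sensors.sense(): the state, without advancing time (a new reading comes with each control period).
- cams.snapshot(name): name is "scene" or "side" or "wrist"; returns the picture (480x640x3 uint8, red, green, blue); there is no depth.
- cams.camera_model(name): a dict with "fx", "fy", "cx", "cy" (pixels), "extrinsics" (4x4, takes a point from world to camera coordinates). Camera axes: x right, y down, z forward; pixel columns grow to the right and rows downward; lengths in m; the calibration is good to about 2 mm. A picture is of the moment at which its call begins: read the wrist's pose just before it. camera_model takes no time and is no camera call; for the wrist camera it gives the pose at the moment of the call.
- order.sign_off(): hands the job in; it is judged then, once.
The state is a dict: "t": time; "q": joint angles; "qd": joint speeds; "tau": joint torques, N m; "tcp_pos": TCP position; "tool_rot": TCP orientation; "force": force on the tool from outside, world axes, zero at the start; "ft_torque": the same for the moment, N m; "finger_gap": opening from 0.0 (shut) to 1.0 (fully open); "gripper_force": force on a finger pad.
Only numpy, scipy, OpenCV 4.12 (cv2) and the standard library are available. Lean on these libraries where they do the work, as an engineer would, in place of code of your own. Each camera call takes 0.05 s, during which the arm holds its last target. There are 200 camera calls.

## Task

The hinge spring of the bench test box has just been reset and must be proved: first, with the cover still shut, turn the lock collar on the hinge barrel by its ball lever until the lever lines up with the locked mark. Then raise the cover until it is clearly past its balance point, ease it back below that point again, and finish there: the program ends while you are holding the cover steady, a few degrees and at most ten below the balance point, ready for the drop-shut check. Never let the cover fly open or slam, and leave everything else on the bench where it is.

Things in the scene. Friction and masses are not known exactly. Their poses are not given: they have to be found in the camera images.
- test_box: Bench test box, grey steel, 200 deep x 280 wide x 106 mm high, fixed to the bench. Origin: centre of its underside. Its x axis points from its front panel (facing the robot) to the hinge at its rear, y to its left, z up.
- cover_angle (a joint): Angle of the cover about the hinge (rad): 0 shut, 1.35 open stop. A pre-wound spring bears part of the 0.93 kg cover. Balance point 0.90 (cover's top 52 deg from level): below it the cover drops shut by itself, above it the spring throws it open. At the handle it pulls shut with 2.6 N when shut, 0.4 N at 0.80, and pulls open with 0.4 N at 1.00, 2 N at the stop.
- cover: The cover: grey sheet frame with clear window, 201 x 288 mm, top face 28 mm above the hinge axis, skirts 31 mm deep all round, and a bow handle. Origin on the hinge axis, mid-width; axes as the box's when shut; it turns with the cover about +y, front edge going up and back.
- cover_handle (a point): Middle of the bow handle's grip bar: round steel bar 12 mm thick, 120 mm long, parallel to the hinge, 48 mm above the cover's top face, near its front edge; free on all sides. When shut: 185 mm in front of the hinge axis and 76 mm above it (188 mm above the bench).
- cover_hinge (a point): Point on the hinge axis at mid-width of the box: 108 mm behind the box's centre, 112 mm above the bench. The axis runs along the box's y.
- lock_collar (a joint): Angle of the lock collar (rad). Starts 0 to 0.45, with the lever leaning to the front; grows as the lever comes up and over to the rear; locked at 1.10 (lever upright, in line with the locked mark); stop at 1.50 is past the mark. Friction 0.15 Nm (2 N at the ball); it stays where left. Lean from upright, to the front = 1.10 - value.
- collar_axis (a point): Point on the collar's axis (the same line as the hinge axis), mid-width of the collar, 203 mm to the right of the box's middle. Collar: knurled steel ring, 52 mm diameter, 22 mm wide, on the dark 40 mm hinge barrel that stands out 100 mm from the box's right side at the rear.
- lever_ball (a point): Centre of the black ball, 22 mm diameter, at the end of the collar's lever (10 mm round rod): 75 mm from the collar's axis. The ball is 52 mm clear of the box's right side (48 mm clear of the cover's).
- locked_mark (a point): Locked mark: long pale line, 34 x 4 mm, along the very top of the barrel between box and collar; this point is its middle. (The small dot lower at the barrel's front is the open mark.)
- lampholder_a: Bystander: black lampholder, 54 mm diameter, 58 mm high, beside the box in front of the hinge barrel. Origin at its underside.
- lampholder_b: Bystander: another such lampholder, at the left front of the bench.
- breaker: Bystander: white two-pole circuit breaker, 84 x 36 x 67 mm (toggles to 77), left of the box. Origin at its underside.
- socket_outlet: Bystander: white wall socket insert, 80 x 80 x 37 mm, behind the box.
- junction_box: Bystander: round grey junction box with two spouts, 78 mm diameter, 43 mm high, at the right front.
- multimeter: Bystander: black multimeter, 150 x 75 x 36 mm (dial to 48), on the right.
- screwdriver: Bystander: screwdriver with black handle, 180 mm long, lying on the bench in front of the box.

How it is judged:
On the way, in this order (a step that is already met when the one before it is completed fails the run):
1. the lock collar stands at its locked mark (within 6 degrees), the cover still shut (value of joint lock_collar between 1 and 1.2 rad and value of joint cover_angle below 0.1 rad), for 0.2 s.
2. the cover has been raised past its balance point, by 2 degrees or more (value of joint cover_angle above 0.935 rad), for 0.1 s.
At the end, for the whole second after the job is handed in: The gripper's fingers hold the cover still (contact over 0.2 N, under 0.08 rad/s) 0.03 to 0.20 rad (2 to 11 degrees) below its balance point of 0.90 rad; the lock collar is within 0.12 rad (7 degrees) of its locked mark; every bystander is within 30 mm of where it began (value of joint lock_collar between 0.98 and 1.22 rad and value of joint cover_angle between 0.7 and 0.87 rad and velocity of joint cover_angle between -0.08 and 0.08 rad/s and contact force between the fingers and cover above 0.2 N and distance of each of lampholder_a, lampholder_b, breaker, socket_outlet, junction_box, multimeter, screwdriver from where it was at the start of the episode below 0.03 m); the arm keeps its last pose, push and grip.
It fails at once if the cover raised while the lock collar is off its locked mark (value of joint cover_angle above 0.15 rad and (value of joint lock_collar below 0.94 rad or value of joint lock_collar above 1.26 rad)).
It fails at once if the cover flying open or slamming (faster than 2.5 rad/s) (velocity of joint cover_angle above 2.5 rad/s or velocity of joint cover_angle below -2.5 rad/s).
It fails at once if a bystander pushed out of its place (by more than 30 mm) (distance of any of lampholder_a, lampholder_b, breaker, socket_outlet, junction_box, multimeter, screwdriver from where it was at the start of the episode above 0.03 m).
It also fails if it takes over 53 s, if anything falls off the work surface, if the arm or the gripper's body presses on something with over 40 N, if the wrist force passes 120 N, or if a joint passes its speed limit or range.

## Working session

There is one attempt and no reset: what is moved stays moved. The work goes in short steps, Python scripts to look and compute and a tool call to move; the robot and the scene stay as the last step left them, time stands still between calls to the robot, and variables do not carry over. Pictures are saved under pics/ and viewed, at most 10 in all, crops included, and the job is handed in when it is done.

Besides the shell and the picture viewer there is one more tool, called as name(argument=value, ...), one argument or row to a line, values as JSON. move_arm: Moves the arm, as the interface text tells. Scaled input: -1 to 1 covers 25 mm each way for a shift and 30 degrees each way for a turn. Its arguments: {"type":"object","properties":{"targets":{"type":"array"},"claw":{"type":"number"},"newtons":{"type":"number"}},"required":["targets"]}

```bash
ls; mkdir -p pics; python3 - <<'E'
from station import sensors,cams,order,manip
import cv2,numpy as np
for n in("scene","side"):
    cv2.imwrite(f"pics/{n}0.png",cams.snapshot(n)[:,:,::-1]); m=cams.camera_model(n)
    print(n,m["fx"],m["cx"],m["cy"],np.round(m["extrinsics"],3).tolist())
s=sensors.sense();print(s["t"],s["tool_rot"],s["finger_gap"],manip.grasp_offset)
E
```

```text
pics
scene 498.6296323614643 319.3957193740657 235.60102703127376 [[-0.459, 0.888, -0.011, 0.265], [0.504, 0.251, -0.826, -0.144], [-0.731, -0.385, -0.563, 1.657], [0.0, 0.0, 0.0, 1.0]]
side 518.0094978613093 325.2343036712129 232.75819368602274 [[0.78, -0.626, -0.005, -0.415], [-0.326, -0.4, -0.856, 0.264], [0.534, 0.669, -0.516, 1.311], [0.0, 0.0, 0.0, 1.0]]
0.1 [ 1.87785816e-01  9.82209503e-01 -9.23569045e-04 -3.57107392e-04] 1.0030314868063142 0.0187
```

View pics/scene0.png

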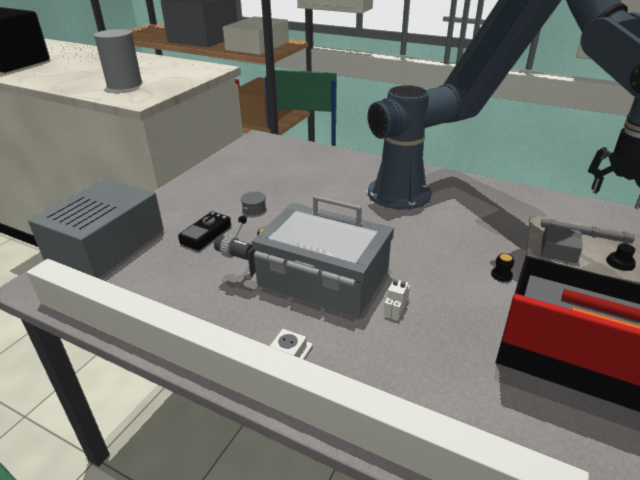

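View pics/side0.png

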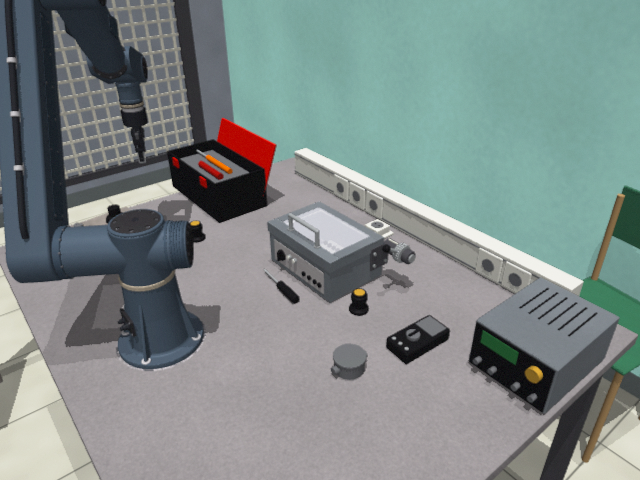

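The scene view shows the box at about (325,255), the handle bar at (315–360, 200–207) and the lever ball near (242,219). In the side view the handle is at (290–318, 215–240) and the collar at (405,255). I'll zoom in on both.

```bash
python3 - <<'E'
import cv2,numpy as np
a=cv2.imread("pics/scene0.png")[180:300,210:410];b=cv2.imread("pics/side0.png")[190:310,250:450]
cv2.imwrite("pics/z.png",np.vstack([cv2.resize(i,None,fx=4,fy=4,interpolation=cv2.INTER_CUBIC)[:300] if 0 else cv2.resize(i,(500,300),interpolation=cv2.INTER_CUBIC) for i in(a,b)]))
E
```

```text
(no output)
```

View pics/z.png

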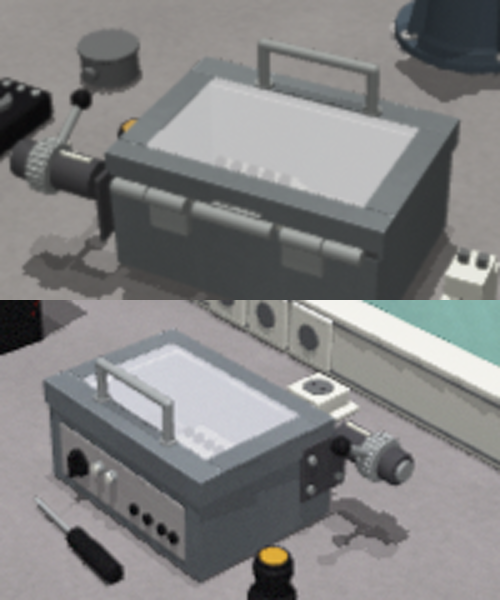

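Crop scale is 2.5. Bar ends are (314,197) and (361.6,208) in the scene view, and (289.2,215.2) and (319.2,231.6) in the side view. The ball is at (242.8,219.2) in the scene view and (386.8,248) in the side view. Next I'll triangulate these.

```bash
cat >h.py <<'E'
import numpy as np
from station import cams
def ray(m,u,v):
    E=np.array(m["extrinsics"]);d=E[:3,:3].T@[(u-m["cx"])/m["fx"],(v-m["cy"])/m["fy"],1]
    return -E[:3,:3].T@E[:3,3],d/np.linalg.norm(d)
def plane(m,u,v,z):
    o,d=ray(m,u,v);return o+d*(z-o[2])/d[2]
def tri(*rays):
    P=[np.eye(3)-np.outer(d,d) for o,d in rays]
    x=np.linalg.solve(sum(P),sum(p@o for p,(o,d) in zip(P,rays)))
    return x,[np.linalg.norm(p@(x-o)) for p,(o,d) in zip(P,rays)]
E
python3 - <<'E'
from h import *
A,B=cams.camera_model("scene"),cams.camera_model("side")
for n,a,b in(("R",(314,197),(319.2,231.6)),("L",(361.6,208),(289.2,215.2)),("ball",(242.8,219.2),(386.8,248))):
    x,e=tri(ray(A,*a),ray(B,*b));print(n,x.round(4),np.round(e,4))
for n,p in(("rr",(252.8,238.5)),("rl",(363.6,273)),("fl",(393.6,229)),("fr",(291.2,204))):print(n,plane(A,*p,.14).round(4))
for n,p in(("fl",(268,222)),("fr",(325.5,261)),("rr",(381,237.5))):print(n,plane(B,*p,.14).round(4))
E
```

```text
R [ 0.4406 -0.0861  0.1859] [0.0029 0.0029]
L [0.4333 0.0422 0.1837] [0.0025 0.0025]
ball [ 0.5629 -0.223   0.1512] [0.0023 0.0023]
rr [ 0.6081 -0.1614  0.14  ]
rl [0.6114 0.128  0.14  ]
fl [0.4196 0.1257 0.14  ]
fr [ 0.4268 -0.16    0.14  ]
fl [0.4053 0.11   0.14  ]
fr [ 0.4088 -0.1567  0.14  ]
rr [ 0.6027 -0.1637  0.14  ]
```

move_arm(
  targets=[
    {"dx": 0.4,"dy": -1,"dz": 0.16,"rz": 0.075},
    {"dx": 0.4,"dy": -1,"dz": 0.16,"rz": 0.075},
    {"dx": 0.4,"dy": -1,"dz": 0.16,"rz": 0.075},
    {"dx": 0.4,"dy": -1,"dz": 0.16,"rz": 0.075},
    {"dx": 0.4,"dy": -1,"dz": 0.16,"rz": 0.075},
    {"dx": 0.4,"dy": -1,"dz": 0.16,"rz": 0.075},
    {"dx": 0.4,"dy": -1,"dz": 0.16,"rz": 0.075},
    {"dx": 0.4,"dy": -1,"dz": 0.16,"rz": 0.075},
    {"dx": 0.4,"dy": -1,"dz": 0.16,"rz": 0.075},
    {"dx": 0.4,"dy": -1,"dz": 0.16,"rz": 0.075},
  ],
  claw=50,
  newtons=25,
)

```text
schema error: expected keys dx, dy, dz, rx, ry, rz
```

move_arm(
  targets=[
    {"dx": 0.4,"dy": -1},
    {"dx": 0.4,"dy": -1},
    {"dx": 0.4,"dy": -1},
    {"dx": 0.4,"dy": -1},
    {"dx": 0.4,"dy": -1},
    {"dx": 0.4,"dy": -1},
    {"dx": 0.4,"dy": -1},
    {"dx": 0.4,"dy": -1},
    {"dx": 0.4,"dy": -1},
    {"dx": 0.4,"dy": -1},
  ],
)

```text
schema error: expected keys dx, dy, dz, rx, ry, rz
```

move_arm(
  targets=[
    {"dx": 0.4,"dy": -1},
    {"dx": 0.4,"dy": -1},
    {"dx": 0.4,"dy": -1},
    {"dx": 0.4,"dy": -1},
    {"dx": 0.4,"dy": -1},
    {"dx": 0.4,"dy": -1},
    {"dx": 0.4,"dy": -1},
    {"dx": 0.4,"dy": -1},
    {"dx": 0.4,"dy": -1},
    {"dx": 0.4,"dy": -1},
  ],
)

```text
schema error: expected keys dx, dy, dz, rx, ry, rz
```

```bash
python3 - <<'E'
from h import *
from station import sensors
import cv2
m=cams.camera_model("wrist");cv2.imwrite("pics/w1.png",cams.snapshot("wrist")[:,:,::-1])
np.save("w1.npy",m);s=sensors.sense();print(s["t"],s["tcp_pos"],s["tool_rot"],s["q"])
E
```

```text
0.15 [0.23022093 0.58046767 0.23057667] [ 1.87755888e-01  9.82215382e-01 -7.66026815e-04 -2.87943098e-04] [ 1.01451496e+00  5.28224873e-01  1.43360422e+00 -1.38916524e-05
  1.18140023e+00 -1.78522148e-01]
```

View pics/w1.png

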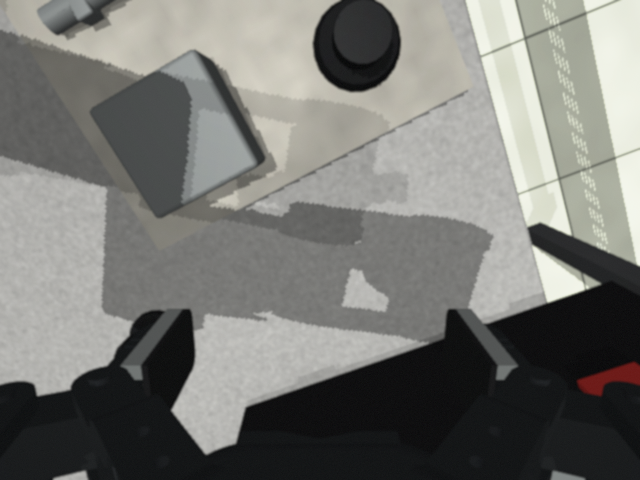

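The move was refused because every row needs all six keys, so nothing moved. The wrist view shows the toolbox edge near one finger at (560,400), so I'll go up and away first.

move_arm(
  targets=[
    {"dx": 0,"dy": -0.6,"dz": 0.4,"rx": 0,"ry": 0,"rz": 0},
    {"dx": 0,"dy": -1,"dz": 0.4,"rx": 0,"ry": 0,"rz": 0},
    {"dx": 0.2,"dy": -1,"dz": 0.4,"rx": 0,"ry": 0,"rz": 0},
    {"dx": 0.4,"dy": -1,"dz": 0.4,"rx": 0,"ry": 0,"rz": 0.1},
    {"dx": 0.6,"dy": -1,"dz": 0,"rx": 0,"ry": 0,"rz": 0.1},
    {"dx": 0.6,"dy": -1,"dz": 0,"rx": 0,"ry": 0,"rz": 0.1},
    {"dx": 0.6,"dy": -1,"dz": 0,"rx": 0,"ry": 0,"rz": 0.1},
    {"dx": 0.6,"dy": -1,"dz": 0,"rx": 0,"ry": 0,"rz": 0.1},
    {"dx": 0.6,"dy": -1,"dz": 0,"rx": 0,"ry": 0,"rz": 0.1},
    {"dx": 0.6,"dy": -1,"dz": 0,"rx": 0,"ry": 0,"rz": 0.15},
  ],
  claw=50,
  newtons=25,
)

```text
t: 1.4
tcp_pos: [0.3354, 0.3393, 0.272]
tool_rot: [-0.009, 1.0, 0.0, 0.0]
force: [-0.1, 0.7, 0.5]
finger_gap: 0.499
gripper_force: 0.0
```

move_arm(
  targets=[
    {"dx": 0.4,"dy": -1,"dz": 0,"rx": 0,"ry": 0,"rz": 0},
    {"dx": 0.4,"dy": -1,"dz": 0,"rx": 0,"ry": 0,"rz": 0},
    {"dx": 0.4,"dy": -1,"dz": 0,"rx": 0,"ry": 0,"rz": 0},
    {"dx": 0.4,"dy": -1,"dz": 0,"rx": 0,"ry": 0,"rz": 0},
    {"dx": 0.4,"dy": -1,"dz": 0,"rx": 0,"ry": 0,"rz": 0},
    {"dx": 0.4,"dy": -1,"dz": 0,"rx": 0,"ry": 0,"rz": 0},
    {"dx": 0.4,"dy": -1,"dz": 0,"rx": 0,"ry": 0,"rz": 0},
    {"dx": 0.4,"dy": -1,"dz": 0,"rx": 0,"ry": 0,"rz": 0},
    {"dx": 0.4,"dy": -1,"dz": 0,"rx": 0,"ry": 0,"rz": 0},
    {"dx": 0.4,"dy": -1,"dz": 0,"rx": 0,"ry": 0,"rz": 0},
  ],
)

```text
t: 2.65
tcp_pos: [0.4349, 0.0897, 0.2719]
tool_rot: [-0.007, 1.0, -0.0, 0.0]
force: [0.7, -0.2, 0.3]
finger_gap: 0.499
gripper_force: 0.0
```

move_arm(
  targets=[
    {"dx": 0.4,"dy": -1,"dz": 0,"rx": 0,"ry": 0,"rz": 0},
    {"dx": 0.4,"dy": -1,"dz": 0,"rx": 0,"ry": 0,"rz": 0},
    {"dx": 0.4,"dy": -1,"dz": 0,"rx": 0,"ry": 0,"rz": 0},
    {"dx": 0.4,"dy": -1,"dz": 0,"rx": 0,"ry": 0,"rz": 0},
    {"dx": 0.4,"dy": -1,"dz": 0,"rx": 0,"ry": 0,"rz": 0},
    {"dx": 0.4,"dy": -1,"dz": 0,"rx": 0,"ry": 0,"rz": 0},
    {"dx": 0.4,"dy": -1,"dz": 0,"rx": 0,"ry": 0,"rz": 0},
    {"dx": 0.4,"dy": -1,"dz": 0,"rx": 0,"ry": 0,"rz": 0},
    {"dx": 0.4,"dy": -1,"dz": 0,"rx": 0,"ry": 0,"rz": 0},
    {"dx": 0.4,"dy": -1,"dz": 0,"rx": 0,"ry": 0,"rz": 0},
  ],
)

```text
t: 3.9
tcp_pos: [0.5354, -0.1603, 0.2718]
tool_rot: [-0.007, 1.0, -0.0, 0.0]
force: [-0.3, -0.4, -0.1]
finger_gap: 0.505
gripper_force: 0.0
```

```bash
python3 - <<'E'
from h import *
from station import sensors
import cv2
m=cams.camera_model("wrist");cv2.imwrite("pics/w2.png",cams.snapshot("wrist")[:,:,::-1])
np.save("w2.npy",m);s=sensors.sense();print(s["t"],s["tcp_pos"],s["tool_rot"],s["q"])
E
```

```text
3.95 [ 0.53734119 -0.16393745  0.2718714 ] [-0.00648882  0.99997597 -0.00193474  0.00148461] [-0.49394904  0.39439345  1.54784821 -0.00211823  1.19489002 -2.0769499 ]
```

View pics/w2.png

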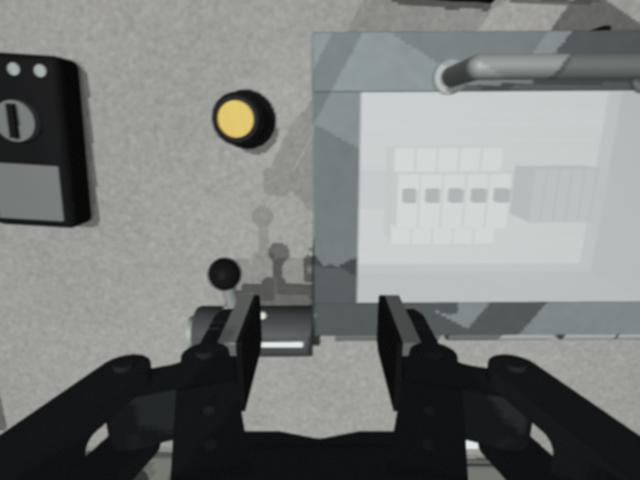

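The view is square to the box. The ball is at (224,274), the locked mark line is at (262–302,345), the cover's right edge is at u=313, its front edge at v=32 and its rear edge at v≈336. The bar runs at v≈67.

```bash
python3 - <<'E'
from h import *
m=np.load("w2.npy",allow_pickle=True).item();A,B=cams.camera_model("scene"),cams.camera_model("side")
x,e=tri(ray(A,242.8,219.2),ray(B,386.8,248),ray(m,224,274));print("ball",x.round(4),np.round(e,4))
print("ball z=.15",plane(m,224,274,.15).round(4))
for n,p,z in(("mark",(283,345),.132),("markR",(262,345),.132),("markL",(302,345),.132),("covFR",(313,32),.14),("covRR",(313,336),.14),("covF",(620,30),.14),("covRmid",(370,336),.14),("bar1",(480,67),.188),("bar2",(600,65),.188)):print(n,plane(m,*p,z).round(4))
E
```

```text
ball [ 0.5628 -0.2231  0.1512] [0.0023 0.0023 0.0001]
ball z=.15 [ 0.5632 -0.2234  0.15  ]
mark [ 0.6255 -0.186   0.132 ]
markR [ 0.6258 -0.2017  0.132 ]
markL [ 0.6253 -0.1718  0.132 ]
covFR [ 0.4135 -0.1662  0.14  ]
covRR [ 0.6134 -0.1636  0.14  ]
covF [0.4093 0.0159 0.14  ]
covRmid [ 0.6127 -0.1224  0.14  ]
bar1 [ 0.4372 -0.0818  0.188 ]
bar2 [ 0.4353 -0.022   0.188 ]
```

move_arm(
  targets=[
    {"dx": 0.34,"dy": -0.8,"dz": 0,"rx": 0,"ry": 0,"rz": 0},
    {"dx": 0.34,"dy": -0.8,"dz": 0,"rx": 0,"ry": 0,"rz": 0},
    {"dx": 0.34,"dy": -0.8,"dz": 0,"rx": 0,"ry": 0,"rz": 0},
    {"dx": 0,"dy": 0,"dz": -0.95,"rx": 0,"ry": 0,"rz": 0},
    {"dx": 0,"dy": 0,"dz": -0.95,"rx": 0,"ry": 0,"rz": 0},
    {"dx": 0,"dy": 0,"dz": -0.95,"rx": 0,"ry": 0,"rz": 0},
    {"dx": 0,"dy": 0,"dz": -0.95,"rx": 0,"ry": 0,"rz": 0},
    {"dx": 0,"dy": 0,"dz": -0.95,"rx": 0,"ry": 0,"rz": 0},
    {"dx": 0,"dy": 0,"dz": -0.95,"rx": 0,"ry": 0,"rz": 0},
    {"dx": 0,"dy": 0,"dz": 0,"rx": 0,"ry": 0,"rz": 0},
  ],
)

```text
t: 5.2
tcp_pos: [0.56, -0.2189, 0.1269]
tool_rot: [-0.007, 1.0, 0.001, -0.002]
force: [-0.2, 0.4, 0.2]
finger_gap: 0.501
gripper_force: 0.0
```

move_arm(
  targets=[
    {"dx": 0,"dy": 0,"dz": 0,"rx": 0,"ry": 0,"rz": 0},
    {"dx": 0,"dy": 0,"dz": 0,"rx": 0,"ry": 0,"rz": 0},
    {"dx": 0,"dy": 0,"dz": 0,"rx": 0,"ry": 0,"rz": 0},
    {"dx": 0,"dy": 0,"dz": 0,"rx": 0,"ry": 0,"rz": 0},
    {"dx": 0,"dy": 0,"dz": 0,"rx": 0,"ry": 0,"rz": 0},
    {"dx": 0,"dy": 0,"dz": 0,"rx": 0,"ry": 0,"rz": 0},
    {"dx": 0,"dy": 0,"dz": 0,"rx": 0,"ry": 0,"rz": 0},
    {"dx": 0,"dy": 0,"dz": 0,"rx": 0,"ry": 0,"rz": 0},
    {"dx": 0,"dy": 0,"dz": 0,"rx": 0,"ry": 0,"rz": 0},
    {"dx": 0,"dy": 0,"dz": 0,"rx": 0,"ry": 0,"rz": 0},
  ],
  claw=0,
  newtons=25,
)

```text
t: 6.45
tcp_pos: [0.562, -0.2215, 0.1302]
tool_rot: [-0.008, 1.0, -0.002, 0.001]
force: [0.3, -4.7, -1.9]
finger_gap: 0.237
gripper_force: 24.5
```

move_arm(
  targets=[
    {"dx": 0.31,"dy": 0,"dz": 0.42,"rx": 0,"ry": 0,"rz": 0},
    {"dx": 0.38,"dy": 0,"dz": 0.35,"rx": 0,"ry": 0,"rz": 0},
    {"dx": 0.44,"dy": 0,"dz": 0.28,"rx": 0,"ry": 0,"rz": 0},
    {"dx": 0.43,"dy": 0,"dz": 0.18,"rx": 0,"ry": 0,"rz": 0},
    {"dx": 0.5,"dy": 0,"dz": 0.13,"rx": 0,"ry": 0,"rz": 0},
    {"dx": 0.47,"dy": 0,"dz": 0.04,"rx": 0,"ry": 0,"rz": 0},
    {"dx": 0,"dy": 0,"dz": 0,"rx": 0,"ry": 0,"rz": 0},
    {"dx": 0,"dy": 0,"dz": 0,"rx": 0,"ry": 0,"rz": 0},
    {"dx": 0,"dy": 0,"dz": 0,"rx": 0,"ry": 0,"rz": 0},
    {"dx": 0,"dy": 0,"dz": 0,"rx": 0,"ry": 0,"rz": 0},
  ],
)

```text
t: 7.7
tcp_pos: [0.6256, -0.2202, 0.1654]
tool_rot: [-0.007, 1.0, -0.001, 0.002]
force: [0.6, -4.4, 5.7]
finger_gap: 0.233
gripper_force: 25.2
```

```bash
python3 - <<'E'
from h import *
from station import sensors
import cv2
a=cams.snapshot("scene")[:,:,::-1][170:290,190:350];b=cams.snapshot("side")[:,:,::-1][190:310,320:480]
cv2.imwrite("pics/z2.png",np.vstack([cv2.resize(i,(400,300),interpolation=cv2.INTER_CUBIC) for i in(a,b)]))
s=sensors.sense();print(s["t"],s["tcp_pos"],s["force"],s["finger_gap"])
E
```

```text
7.8 [ 0.62557827 -0.22024052  0.16533768] [ 0.64550453 -4.54245819  5.63913852] 0.2317033994219887
```

View pics/z2.png

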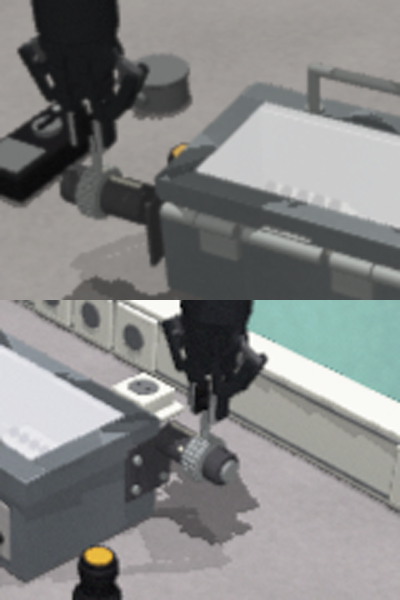

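The lever is upright between the fingers, at about (97,150) in the upper crop. I'll release it, go up and check.

move_arm(
  targets=[
    {"dx": 0,"dy": 0,"dz": 0,"rx": 0,"ry": 0,"rz": 0},
    {"dx": 0,"dy": 0,"dz": 0,"rx": 0,"ry": 0,"rz": 0},
    {"dx": 0,"dy": 0,"dz": 0,"rx": 0,"ry": 0,"rz": 0},
    {"dx": 0,"dy": 0,"dz": 0,"rx": 0,"ry": 0,"rz": 0},
    {"dx": 0,"dy": 0,"dz": 0.5,"rx": 0,"ry": 0,"rz": 0},
    {"dx": 0,"dy": 0,"dz": 1,"rx": 0,"ry": 0,"rz": 0},
    {"dx": 0,"dy": 0,"dz": 1,"rx": 0,"ry": 0,"rz": 0},
    {"dx": 0,"dy": 0,"dz": 1,"rx": 0,"ry": 0,"rz": 0},
    {"dx": -0.5,"dy": 0.5,"dz": 1,"rx": 0,"ry": 0,"rz": 0},
    {"dx": -1,"dy": 1,"dz": 0,"rx": 0,"ry": 0,"rz": 0},
  ],
  claw=50,
)

```text
t: 9.05
tcp_pos: [0.5887, -0.1829, 0.2799]
tool_rot: [-0.007, 1.0, -0.002, 0.004]
force: [-0.5, -0.4, -0.1]
finger_gap: 0.502
gripper_force: 0.0
```

move_arm(
  targets=[
    {"dx": -1,"dy": 0.6,"dz": 0,"rx": 0,"ry": 0,"rz": 0},
    {"dx": -1,"dy": 0.4,"dz": 0,"rx": 0,"ry": 0,"rz": 0},
    {"dx": 0,"dy": 0,"dz": 0,"rx": 0,"ry": 0,"rz": 0.3},
    {"dx": 0,"dy": 0,"dz": 0,"rx": 0,"ry": 0,"rz": 0.3},
    {"dx": 0,"dy": 0,"dz": 0,"rx": 0,"ry": 0,"rz": 0.3},
    {"dx": 0,"dy": 0,"dz": 0,"rx": 0,"ry": 0,"rz": 0.3},
    {"dx": 0,"dy": 0,"dz": 0,"rx": 0,"ry": 0,"rz": 0.3},
    {"dx": 0,"dy": 0,"dz": 0,"rx": 0,"ry": 0,"rz": 0.3},
    {"dx": 0,"dy": 0,"dz": 0,"rx": 0,"ry": 0,"rz": 0.3},
    {"dx": 0,"dy": 0,"dz": 0,"rx": 0,"ry": 0,"rz": 0.3},
  ],
)

```text
t: 10.3
tcp_pos: [0.5626, -0.061, 0.2632]
tool_rot: [-0.528, 0.846, -0.059, -0.042]
force: [-0.3, -0.3, -0.3]
finger_gap: 0.499
gripper_force: 0.0
```

```bash
python3 - <<'E'
from h import *
from station import sensors
import cv2
m=cams.camera_model("wrist");cv2.imwrite("pics/w3.png",cams.snapshot("wrist")[:,:,::-1])
np.save("w3.npy",m);s=sensors.sense();print(s["t"],s["tcp_pos"],s["tool_rot"],s["q"])
a=cams.snapshot("scene")[:,:,::-1][170:290,190:350];b=cams.snapshot("side")[:,:,::-1][190:310,320:480]
cv2.imwrite("pics/z3.png",np.hstack([np.vstack([cv2.resize(i,(320,240),interpolation=cv2.INTER_CUBIC) for i in(a,b)]),cv2.resize(cv2.imread("pics/w3.png"),(480,480)) ]))
E
```

```text
10.35 [ 0.56111421 -0.05566532  0.26164425] [-0.53069836  0.84460692 -0.05688623 -0.04198043] [-0.22264567  0.41415575  1.55500403 -0.15304211  1.15579899 -2.85479401]
```

View pics/z3.png

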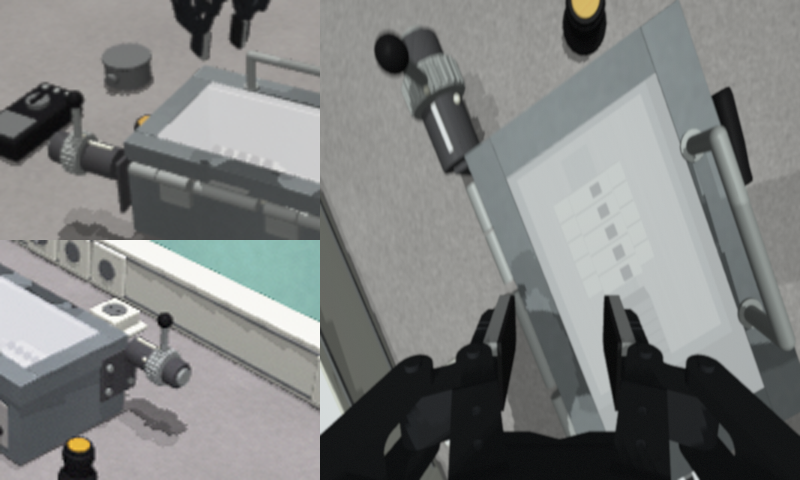

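The ball is at scene (228,219), side (402.5,230) and wrist (94.7,53). The turn ran into the wrist joint's limit, so I'll turn the other way. First I'll measure the ball.

```bash
python3 - <<'E'
from h import *
from scipy.spatial.transform import Rotation as R
from station import sensors
m=np.load("w3.npy",allow_pickle=True).item();A,B=cams.camera_model("scene"),cams.camera_model("side")
print(tri(ray(A,228,219),ray(B,402.5,230)),plane(m,94.7,53,.187))
# mark line & lever in w3
print(plane(m,(440-320)*4/3,140,.132))
s=sensors.sense();q=R.from_quat(s["tool_rot"]);print(q.as_matrix().round(3))
# target: z down, tool y along box -x or +x (yaw 1.2deg)
c,sn=np.cos(.02),np.sin(.02)
for sg in(1,-1):
    y=sg*np.array([c,sn,0]);z=np.array([0,0,-1.]);M=np.c_[np.cross(y,z),y,z]
    r=(R.from_matrix(M)*q.inv()).as_rotvec(degrees=True);print(sg,r.round(1),(r/30).round(3))
print(s["tcp_pos"],s["q"])
E
```

```text
(array([ 0.62042032, -0.22181897,  0.18490349]), [np.float64(0.002329260583457819), np.float64(0.002329260583457889)]) [ 0.62120336 -0.21957793  0.187     ]
[ 0.63034141 -0.18034814  0.132     ]
[[-0.438 -0.899 -0.011]
 [-0.889  0.435 -0.142]
 [ 0.133 -0.053 -0.99 ]]
1 [   1.8  -11.1 -152.5] [ 0.06  -0.37  -5.083]
-1 [ 8.2  1.3 27.1] [0.272 0.044 0.904]
[ 0.56127808 -0.05957322  0.26243803] [-0.22857127  0.41385476  1.55324632 -0.15464997  1.15706323 -2.85479605]
```

```bash
python3 - <<'E'
from h import *
import cv2
def blobs(img,x0,x1,y0,y1,f,name,m,z):
    g=cv2.cvtColor(cv2.imread(img),cv2.COLOR_BGR2GRAY)[y0:y1,x0:x1]
    k=f(g).astype(np.uint8);n,l,st,c=cv2.connectedComponentsWithStats(k)
    for i in range(1,n):
        if st[i,4]>40:
            p=c[i]+[x0,y0];print(name,st[i].tolist(),p.round(1),plane(m,*p,z).round(4))
            if "mark" in name:
                ys,xs=np.where(l==i);r=cv2.minAreaRect(np.c_[xs+x0,ys+y0].astype(np.float32));print(r)
w2=np.load("w2.npy",allow_pickle=True).item();w3=np.load("w3.npy",allow_pickle=True).item()
blobs("pics/w2.png",255,312,315,355,lambda g:g>170,"mark2",w2,.132)
blobs("pics/w3.png",130,200,90,170,lambda g:g>190,"mark3",w3,.132)
blobs("pics/w3.png",50,140,20,100,lambda g:g<45,"ball3",w3,.186)
blobs("pics/w2.png",200,250,245,300,lambda g:g<45,"ball2",w2,.151)
E
```

```text
mark2 [6, 27, 42, 5, 204] [281.9 344. ] [ 0.6247 -0.1868  0.132 ]
((281.5, 344.0), (4.0, 41.0), 90.0)
mark3 [19, 15, 27, 46, 244] [162.3 127.7] [ 0.6251 -0.1866  0.132 ]
((162.2197723388672, 127.65288543701172), (50.51890563964844, 4.868330001831055), 61.38954162597656)
ball3 [24, 15, 45, 39, 1364] [96.  53.8] [ 0.6212 -0.2194  0.186 ]
ball2 [10, 14, 30, 30, 708] [224.3 273.6] [ 0.5626 -0.223   0.151 ]
```

The lever lean is about 3.5° to the front, so the collar is near 1.04 rad, which is in range. Next I'll turn back the other way while moving over the handle.

move_arm(
  targets=[
    {"dx": -0.33,"dy": 0.1,"dz": 0.1,"rx": 0.004,"ry": -0.025,"rz": -0.339},
    {"dx": -0.33,"dy": 0.1,"dz": 0.1,"rx": 0.004,"ry": -0.025,"rz": -0.339},
    {"dx": -0.33,"dy": 0.1,"dz": 0.1,"rx": 0.004,"ry": -0.025,"rz": -0.339},
    {"dx": -0.33,"dy": 0.1,"dz": 0.1,"rx": 0.004,"ry": -0.025,"rz": -0.339},
    {"dx": -0.33,"dy": 0.1,"dz": 0.1,"rx": 0.004,"ry": -0.025,"rz": -0.339},
    {"dx": -0.33,"dy": 0.1,"dz": 0,"rx": 0.004,"ry": -0.025,"rz": -0.339},
    {"dx": -0.33,"dy": 0.1,"dz": 0,"rx": 0.004,"ry": -0.025,"rz": -0.339},
    {"dx": -0.33,"dy": 0.1,"dz": 0,"rx": 0.004,"ry": -0.025,"rz": -0.339},
    {"dx": -0.33,"dy": 0.1,"dz": 0,"rx": 0.004,"ry": -0.025,"rz": -0.339},
    {"dx": -0.33,"dy": 0.1,"dz": 0,"rx": 0.004,"ry": -0.025,"rz": -0.339},
  ],
  claw=60,
)

```text
t: 11.7
tcp_pos: [0.4791, -0.0379, 0.2754]
tool_rot: [0.331, 0.943, -0.026, -0.017]
force: [0.6, 0.0, 0.2]
finger_gap: 0.596
gripper_force: 0.0
```

move_arm(
  targets=[
    {"dx": -0.33,"dy": 0.1,"dz": 0,"rx": 0.004,"ry": -0.025,"rz": -0.339},
    {"dx": -0.33,"dy": 0.1,"dz": 0,"rx": 0.004,"ry": -0.025,"rz": -0.339},
    {"dx": -0.33,"dy": 0.1,"dz": 0,"rx": 0.004,"ry": -0.025,"rz": -0.339},
    {"dx": -0.33,"dy": 0.1,"dz": 0,"rx": 0.004,"ry": -0.025,"rz": -0.339},
    {"dx": -0.33,"dy": 0.1,"dz": 0,"rx": 0.004,"ry": -0.025,"rz": -0.339},
    {"dx": 0,"dy": 0,"dz": 0,"rx": 0,"ry": 0,"rz": 0},
    {"dx": 0,"dy": 0,"dz": 0,"rx": 0,"ry": 0,"rz": 0},
    {"dx": 0,"dy": 0,"dz": 0,"rx": 0,"ry": 0,"rz": 0},
    {"dx": 0,"dy": 0,"dz": 0,"rx": 0,"ry": 0,"rz": 0},
    {"dx": 0,"dy": 0,"dz": 0,"rx": 0,"ry": 0,"rz": 0},
  ],
)

```text
t: 12.95
tcp_pos: [0.4378, -0.0241, 0.2744]
tool_rot: [0.701, 0.713, -0.0, 0.001]
force: [-0.2, 0.4, 0.6]
finger_gap: 0.6
gripper_force: 0.0
```

```bash
python3 - <<'E'
from h import *
from station import sensors
import cv2
from scipy.spatial.transform import Rotation as R
m=cams.camera_model("wrist");cv2.imwrite("pics/w4.png",cams.snapshot("wrist")[:,:,::-1])
np.save("w4.npy",m);s=sensors.sense();print(s["t"],s["tcp_pos"],s["q"]);print(R.from_quat(s["tool_rot"]).as_matrix().round(3))
E
```

```text
13.0 [ 0.43772731 -0.02404043  0.27436861] [-3.10081345e-01  2.14215131e-01  1.82178151e+00 -1.23572032e-03
  1.10458337e+00 -3.25426394e-01]
[[-0.016  1.     0.001]
 [ 1.     0.016 -0.001]
 [-0.001  0.001 -1.   ]]
```

View pics/w4.png

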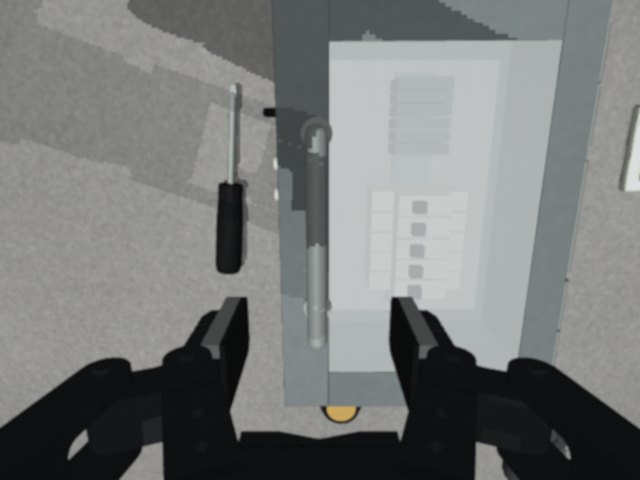

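The bar sits at u≈317, centred between the fingers (232–405). I'll descend and grip it.

move_arm(
  targets=[
    {"dx": 0,"dy": 0,"dz": -0.84,"rx": 0,"ry": 0,"rz": 0},
    {"dx": 0,"dy": 0,"dz": -0.84,"rx": 0,"ry": 0,"rz": 0},
    {"dx": 0,"dy": 0,"dz": -0.84,"rx": 0,"ry": 0,"rz": 0},
    {"dx": 0,"dy": 0,"dz": -0.84,"rx": 0,"ry": 0,"rz": 0},
    {"dx": 0,"dy": 0,"dz": -0.84,"rx": 0,"ry": 0,"rz": 0},
    {"dx": 0,"dy": 0,"dz": 0,"rx": 0,"ry": 0,"rz": 0},
    {"dx": 0,"dy": 0,"dz": 0,"rx": 0,"ry": 0,"rz": 0},
    {"dx": 0,"dy": 0,"dz": 0,"rx": 0,"ry": 0,"rz": 0},
    {"dx": 0,"dy": 0,"dz": 0,"rx": 0,"ry": 0,"rz": 0},
    {"dx": 0,"dy": 0,"dz": 0,"rx": 0,"ry": 0,"rz": 0},
  ],
)

```text
t: 14.25
tcp_pos: [0.4378, -0.0241, 0.1698]
tool_rot: [0.702, 0.713, -0.0, 0.001]
force: [0.2, -0.0, -0.5]
finger_gap: 0.599
gripper_force: 0.0
```

move_arm(
  targets=[
    {"dx": 0,"dy": 0,"dz": 0,"rx": 0,"ry": 0,"rz": 0},
    {"dx": 0,"dy": 0,"dz": 0,"rx": 0,"ry": 0,"rz": 0},
    {"dx": 0,"dy": 0,"dz": 0,"rx": 0,"ry": 0,"rz": 0},
    {"dx": 0,"dy": 0,"dz": 0,"rx": 0,"ry": 0,"rz": 0},
    {"dx": 0,"dy": 0,"dz": 0,"rx": 0,"ry": 0,"rz": 0},
    {"dx": 0,"dy": 0,"dz": 0,"rx": 0,"ry": 0,"rz": 0},
    {"dx": 0,"dy": 0,"dz": 0,"rx": 0,"ry": 0,"rz": 0},
    {"dx": 0,"dy": 0,"dz": 0,"rx": 0,"ry": 0,"rz": 0},
    {"dx": 0,"dy": 0,"dz": 0,"rx": 0,"ry": 0,"rz": 0},
    {"dx": 0,"dy": 0,"dz": 0,"rx": 0,"ry": 0,"rz": 0},
  ],
  claw=0,
  newtons=25,
)

```text
t: 15.5
tcp_pos: [0.4364, -0.024, 0.1693]
tool_rot: [0.701, 0.713, -0.001, -0.0]
force: [-5.4, -1.9, 3.3]
finger_gap: 0.131
gripper_force: 25.3
```

```bash
python3 -c "
import numpy as np
t=np.linspace(0,1,21);p=np.arctan2(76,185)+t;P=200*np.c_[-np.cos(p),np.sin(p)]
print((np.diff(P,axis=0)/25).round(2).tolist())
for a in(.785,.97,1.0):
  q=a+np.arctan2(76,185);print(a,436.4+185-200*np.cos(q),169.3-76+200*np.sin(q))"
```

```text
[[0.16, 0.37], [0.18, 0.36], [0.2, 0.35], [0.21, 0.34], [0.23, 0.33], [0.25, 0.31], [0.26, 0.3], [0.28, 0.29], [0.29, 0.27], [0.3, 0.26], [0.32, 0.24], [0.33, 0.23], [0.34, 0.21], [0.35, 0.19], [0.36, 0.18], [0.37, 0.16], [0.37, 0.14], [0.38, 0.12], [0.39, 0.1], [0.39, 0.08]]
0.785 544.252848301445 277.82186045235983
0.97 579.5114245529772 288.86417679886847
1.0 585.3963183030028 290.0326482927054
```

move_arm(
  targets=[
    {"dx": 0.16,"dy": 0,"dz": 0.37,"rx": 0,"ry": 0,"rz": 0},
    {"dx": 0.18,"dy": 0,"dz": 0.36,"rx": 0,"ry": 0,"rz": 0},
    {"dx": 0.2,"dy": 0,"dz": 0.35,"rx": 0,"ry": 0,"rz": 0},
    {"dx": 0.21,"dy": 0,"dz": 0.34,"rx": 0,"ry": 0,"rz": 0},
    {"dx": 0.23,"dy": 0.01,"dz": 0.33,"rx": 0,"ry": 0,"rz": 0},
    {"dx": 0.25,"dy": 0.01,"dz": 0.31,"rx": 0,"ry": 0,"rz": 0},
    {"dx": 0.26,"dy": 0.01,"dz": 0.3,"rx": 0,"ry": 0,"rz": 0},
    {"dx": 0.28,"dy": 0.01,"dz": 0.29,"rx": 0,"ry": 0,"rz": 0},
    {"dx": 0.29,"dy": 0.01,"dz": 0.27,"rx": 0,"ry": 0,"rz": 0},
    {"dx": 0.3,"dy": 0.01,"dz": 0.26,"rx": 0,"ry": 0,"rz": 0},
  ],
)

```text
t: 16.75
tcp_pos: [0.4934, -0.0228, 0.2499]
tool_rot: [0.701, 0.713, -0.003, -0.002]
force: [-11.3, -4.7, 9.0]
finger_gap: 0.131
gripper_force: 24.7
```

move_arm(
  targets=[
    {"dx": 0.32,"dy": 0,"dz": 0.24,"rx": 0,"ry": 0,"rz": 0},
    {"dx": 0.33,"dy": 0,"dz": 0.23,"rx": 0,"ry": 0,"rz": 0},
    {"dx": 0.34,"dy": 0.01,"dz": 0.21,"rx": 0,"ry": 0,"rz": 0},
    {"dx": 0.35,"dy": 0.01,"dz": 0.19,"rx": 0,"ry": 0,"rz": 0},
    {"dx": 0.36,"dy": 0.01,"dz": 0.18,"rx": 0,"ry": 0,"rz": 0},
    {"dx": 0.37,"dy": 0.01,"dz": 0.16,"rx": 0,"ry": 0,"rz": 0},
    {"dx": 0.37,"dy": 0.01,"dz": 0.14,"rx": 0,"ry": 0,"rz": 0},
    {"dx": 0.38,"dy": 0.01,"dz": 0.12,"rx": 0,"ry": 0,"rz": 0},
    {"dx": 0.39,"dy": 0.01,"dz": 0.1,"rx": 0,"ry": 0,"rz": 0},
    {"dx": 0.39,"dy": 0.01,"dz": 0.08,"rx": 0,"ry": 0,"rz": 0},
  ],
)

```text
t: 18.0
tcp_pos: [0.588, -0.0209, 0.2906]
tool_rot: [0.702, 0.713, 0.0, 0.002]
force: [-0.7, -3.9, 4.0]
finger_gap: 0.125
gripper_force: 26.5
```

```bash
python3 - <<'E'
from h import *
from station import sensors
import cv2
a=cams.snapshot("scene")[:,:,::-1][80:300,190:430];b=cams.snapshot("side")[:,:,::-1][80:300,220:460]
cv2.imwrite("pics/z4.png",np.hstack([cv2.resize(i,(400,367),interpolation=cv2.INTER_CUBIC) for i in(a,b)]))
s=sensors.sense();print(s["t"],s["tcp_pos"],s["force"],s["finger_gap"],s["gripper_force"])
E
```

```text
18.1 [ 0.58884638 -0.02086459  0.29059888] [-0.30048615 -2.54042577  4.30404849] 0.1262038742973482 26.65363311767578
```

View pics/z4.png

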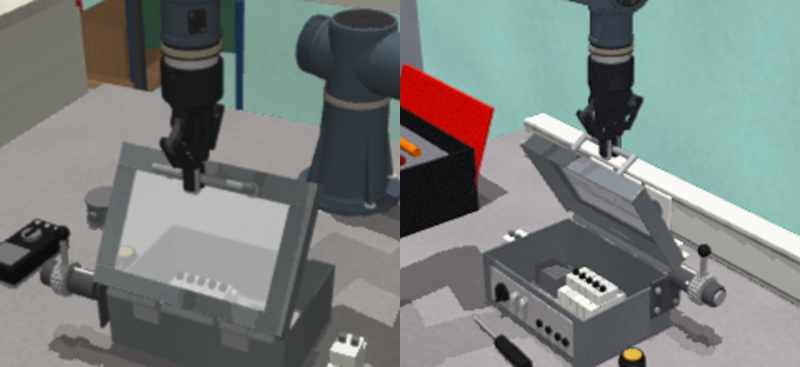

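The cover is held at about 1.02 rad and the lever is still upright. I'll ease it back to about 0.785.

move_arm(
  targets=[
    {"dx": -0.31,"dy": 0,"dz": -0.06,"rx": 0,"ry": 0,"rz": 0},
    {"dx": -0.31,"dy": 0,"dz": -0.07,"rx": 0,"ry": 0,"rz": 0},
    {"dx": -0.3,"dy": -0.01,"dz": -0.08,"rx": 0,"ry": 0,"rz": 0},
    {"dx": -0.3,"dy": -0.01,"dz": -0.09,"rx": 0,"ry": 0,"rz": 0},
    {"dx": -0.29,"dy": -0.01,"dz": -0.1,"rx": 0,"ry": 0,"rz": 0},
    {"dx": -0.27,"dy": 0,"dz": -0.11,"rx": 0,"ry": 0,"rz": 0},
    {"dx": 0,"dy": 0,"dz": 0,"rx": 0,"ry": 0,"rz": 0},
    {"dx": 0,"dy": 0,"dz": 0,"rx": 0,"ry": 0,"rz": 0},
    {"dx": 0,"dy": 0,"dz": 0,"rx": 0,"ry": 0,"rz": 0},
    {"dx": 0,"dy": 0,"dz": 0,"rx": 0,"ry": 0,"rz": 0},
  ],
)

```text
t: 19.35
tcp_pos: [0.5408, -0.0216, 0.277]
tool_rot: [0.702, 0.713, -0.001, 0.0]
force: [-0.7, -6.1, 0.6]
finger_gap: 0.131
gripper_force: 26.0
```

move_arm(
  targets=[
    {"dx": 0,"dy": 0,"dz": 0,"rx": 0,"ry": 0,"rz": 0},
    {"dx": 0,"dy": 0,"dz": 0,"rx": 0,"ry": 0,"rz": 0},
    {"dx": 0,"dy": 0,"dz": 0,"rx": 0,"ry": 0,"rz": 0},
    {"dx": 0,"dy": 0,"dz": 0,"rx": 0,"ry": 0,"rz": 0},
    {"dx": 0,"dy": 0,"dz": 0,"rx": 0,"ry": 0,"rz": 0},
    {"dx": 0,"dy": 0,"dz": 0,"rx": 0,"ry": 0,"rz": 0},
    {"dx": 0,"dy": 0,"dz": 0,"rx": 0,"ry": 0,"rz": 0},
    {"dx": 0,"dy": 0,"dz": 0,"rx": 0,"ry": 0,"rz": 0},
    {"dx": 0,"dy": 0,"dz": 0,"rx": 0,"ry": 0,"rz": 0},
    {"dx": 0,"dy": 0,"dz": 0,"rx": 0,"ry": 0,"rz": 0},
  ],
)

```text
t: 20.6
tcp_pos: [0.5408, -0.0216, 0.277]
tool_rot: [0.702, 0.713, -0.001, 0.0]
force: [-0.4, -5.3, 0.4]
finger_gap: 0.128
gripper_force: 26.0
```

```bash
python3 - <<'E'
from h import *
from station import sensors
import cv2
s=sensors.sense();x,y,z=s["tcp_pos"];print(s["t"],s["tcp_pos"],s["force"],np.abs(s["qd"]).max(),s["gripper_force"])
print("theta",np.arctan2(z-.0933,.6214-x)-np.arctan2(76,185),np.hypot(z-.0933,.6214-x))
a=cams.snapshot("scene")[:,:,::-1];b=cams.snapshot("side")[:,:,::-1]
cv2.imwrite("pics/z5.png",np.hstack([cv2.resize(i[80:300,c:c+240],(400,367),interpolation=cv2.INTER_CUBIC) for i,c in((a,190),(b,220))]))
E
```

```text
20.6 [ 0.54080226 -0.02160234  0.27699713] [-0.39275704 -5.29424628  0.41024716] 0.0014688430181633242 25.979914963245392
theta 0.7675431757155919 0.20060067072032028
```

View pics/z5.png

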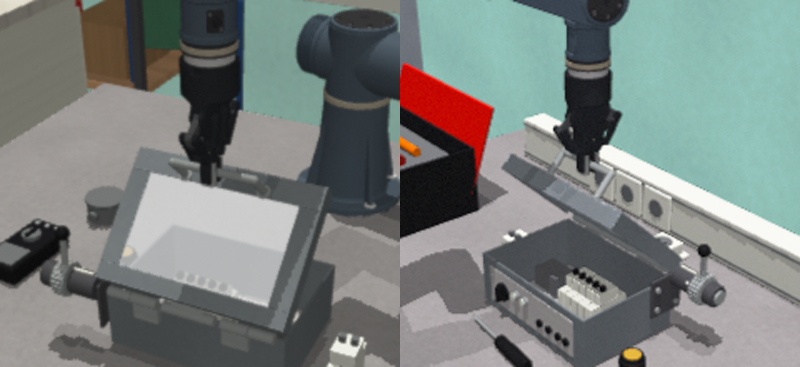

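The cover is held still at about 0.77 rad, inside the 0.70–0.87 band, and the lever is upright. I'm handing it in.

```bash
python3 -c "
from station import order;print(order.sign_off())"
```

```text
the job is handed in; nothing more can be done
None
```

The job is handed in, but the hand-in gave no verdict: by my measurements the collar is at about 1.04 rad, close to the mark's lower limit of 1.0, and the cover went up to about 1.02 rad and is now held still at about 0.77 rad.

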